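Start the captive thumb screw of the copy-lamp bar in its boss

ROBOT

A 6-joint arm with a two-finger parallel gripper is mounted at the origin on the work surface. World frame = base frame: x ahead of the robot, y to its left, z up, the work surface at z = 0. Lengths are in mm, angles in rad, forces in N, time in s.
With the tool pointing down it reaches from about 350 to 775 mm from the base axis. Payload 7.3 kg.
Tool frame: the origin (TCP) lies on the centre line of the jaws, within the pads' length; the fingertips stand 22 mm ahead of it and the grasp point (between the pads) lies 3 mm ahead of it; z points along the fingers, y is the direction in which the jaws open and shut (so a half turn about z gives the same grasp; the last joint's range is limited). The gripper opens to 92 mm and grips with 3 to 60 N. Pads are 19 mm wide; open, the fingers measure 130 mm over their backs; the gripper's body (75 mm by 190 mm) begins 47 mm behind the grasp point.
Start: joints at [-1.457, 0.342, 1.524, -0, 1.275, -0.146], TCP at [134.887, -507.393, 248.741] pointing down, gripper open.
Joint ranges: [-2.53, 2.53], [-0.77, 2.02], [0.04, 2.7], [-1, 4.14], [0.28, 2.66], [-3.11, 3.11]. Speed limits (rad/s): [2.57, 2.57, 3.14, 3.14, 3.14, 3.14].

INTERFACE

Orientations are given as [roll, pitch, yaw] about the fixed x, y, z axes, in that order (R = Rz(yaw) Ry(pitch) Rx(roll)).
In Python, from plant import bot gives the robot as it stands.
- The arm moves only by the tool play_rows, never from a script. Its argument "moves" is one flat list of numbers, 5 for each row, row after row: the closure in counts, from 0 (fully open) to 255 (shut), then the shift along the tool's x, y, z in mm, then the turn about the tool's z in degrees. A call has 1 to 8 rows; each row is the pose to reach, as a shift and turn from the pose commanded when the call began, along the tool's axes at that moment; what a row does not reach only later rows make up. A row lasts 1/12 s, in which the tool goes at most 41.7 mm and 7.16 degrees, less where a joint would pass 70% of its speed; a pose out of reach is approached as far as the arm can. A call with a gripper value outside its range is refused whole. The fingers move at their own pace and stop on an object; the grip force is fixed at half the most. Time passes only in rows, so rows that repeat a pose let the fingers close. It gives the time, the measured TCP pose, the force and the opening at its end, in the units of the state.
- bot.get_obs(): the state, without advancing time (a new reading comes with each control period).
- bot.capture(name): name is "scene" or "side" or "wrist"; returns a dict with "color" (384x512x3 uint8, red, green, blue), "fx", "fy", "cx", "cy" (pixels), "world_to_cam" (4x4, takes a point from world to camera coordinates); the wrist camera has in their place "T_tool_cam" (4x4, takes a point from camera to tool coordinates, whose origin is the TCP and whose axes are the flange's). Camera axes: x right, y down, z forward; pixel columns grow to the right and rows downward; lengths in mm; the calibration is good to about 2 mm. A picture is of the moment at which its call begins: read the wrist's pose just before it. There is no depth.
- bot.close_job(): hands the job in, once; it reports no verdict.
The state is a dict: "time": time; "joint_positions": joint angles; "dq": joint speeds; "tau": joint torques, N m; "tool_pos": TCP position; "tcp_rot": TCP orientation; "contact_force": force on the tool from outside, world axes, zero at the start; "moment": the same for the moment, N m; "grip_width": finger opening in mm.
Only numpy, scipy, OpenCV 4.12 (cv2) and the standard library are available. Lean on these libraries where they do the work, as an engineer would, in place of code of your own. Each camera call takes 0.05 s, during which the arm holds its last target.

TASK

The copy lamp's bar lies on its threaded boss, but the upright thumb screw that holds it is only standing loose in the boss and has not caught. Start it the careful way: turn it backward (counter-clockwise from above) only until you feel it drop into the start of the thread, then forward (clockwise) one full turn from there, and finish still gripping its head, with the screw started but not screwed down. Leave the other things on the desk where they are.

Things in the scene. Friction and masses are not known exactly. Their poses are not given: they have to be found in the camera images.
- lamp_bracket: Fixed stand of a copy lamp: steel nut plate 110 x 80 x 6 mm, on it a round threaded boss 44 mm across up to 34 mm height, and an aluminium bar 44 mm wide, 8 mm thick (top at 42 mm) running 300 mm along +y from the boss to a post and a black LED lamp 230 mm long (along x), stem at y = +275 mm, top 235 mm high. Origin on the axis of boss and screw at desk height, z up.
- boss_mouth (a point): The hole in the bar above the boss, on the screw's axis, 43.5 mm above the desk, z up. The screw (about 0.26 kg, right-hand thread, 5 mm a turn, turns with about 0.02 N m) is captive: a keeper stops it 6 mm above the crest of the thread's end. It sinks only by its own weight or when pushed down.
- screw_head (a point): Centre of the steel thumb screw's head, an upright flat plate 46 mm long (this point's x), 12 mm thick (its y), 30 mm high (15 mm above and below this point). At the start 81 to 82.5 mm above the desk; below it the upright threaded shank, 20 mm across, stands in the boss. z up, on the screw's axis.
- thumb_screw (a joint): Turn of the screw in rad, growing clockwise from above (forward). Starts in 0.6 to 1.8. The boss's thread ends at 0: turned backward the screw climbs 5 mm a turn until, just past 0 (about -0.3 to -0.45), it falls off the thread's end and drops 5 mm; turned forward from there the thread takes it in. Turned further back it climbs again.
- screw_lift (a joint): Height of the screw in m, up positive, 0 at the crest before the drop. Loose at the start -0.0006 to -0.0018; right after the drop about -0.005; one turn further forward about -0.010. A firm grip carries the screw, so it drops only if turned between fingers with a few mm of play, pushed down, or let go for a moment; a gripped head slides up or down between the pads as it turns.
- spare_screw: Bystander: a smaller loose thumb screw lying on its side near the boss, head 46 x 30 x 12 mm, shank 12 mm across and 42 mm long along +x. Origin at desk height where head and shank meet.
- washer: Bystander: flat steel washer, 36 mm across, 4 mm thick, lying near the boss. Origin at the centre of its underside.
- eraser: Bystander: white eraser 56 x 24 x 14 mm, lying near the boss. Origin at the centre of its underside.
- book_weight: Bystander: round brass book weight with a knob, 54 mm across, 58 mm high. Origin at the centre of its underside.
- loupe: Bystander: black stand magnifier, 42 mm across, 38 mm high. Origin at the centre of its underside.
- tape_roll: Bystander: roll of paper tape lying flat, 80 mm across, 19 mm high. Origin at the centre of its underside.
- dust_brush: Bystander: dust brush lying on the desk along its x. Origin at the centre of its underside.
- screwdriver: Bystander: screwdriver lying on the desk along its x. Origin at the centre of its underside.

How it is judged (in metres and radians):
On the way, in this order (a step that is already met when the one before it is completed fails the run):
1. the screw has been turned backward past the end of the thread and has dropped into the thread start (value of joint thumb_screw between -1.3 and 0 rad and value of joint screw_lift below -0.0037 m), for 0.05 s.
2. the screw has been turned forward about one turn and the thread has drawn it in (value of joint thumb_screw above 4.7 rad and value of joint screw_lift below -0.008 m), for 0.1 s.
At the end, for the whole second after the job is handed in: The screw stands one turn into the thread from the drop (about 0.8 to 1.25 turns: turn value 4.7 to 7.5 rad, drawn in to a lift of -8 to -12.5 mm), is not turning, and the fingers grip its head with more than 2 N, the grasp point within 35 mm of the head's centre, through the last second (all of step 2 and value of joint thumb_screw below 7.5 rad and value of joint screw_lift above -0.0125 m and velocity of joint thumb_screw between -0.1 and 0.1 rad/s and contact force between the fingers and thumb_screw above 2 N and distance between the grasp point and screw_head below 0.035 m); the arm keeps its last pose, push and grip.
It fails at once if the screw is turned back far beyond the drop (value of joint thumb_screw below -2.2 rad).
It fails at once if the screw is driven on instead of only started (value of joint thumb_screw above 8.3 rad).
It fails at once if a bystander is pushed away (distance of any of spare_screw, washer, eraser, book_weight, loupe, tape_roll, dust_brush, screwdriver from where it was at the start of the episode above 0.03 m).
It also fails if it takes over 72 s, if anything falls off the work surface, if the arm or the gripper's body presses on something with over 40 N, if the wrist force passes 120 N, or if a joint passes its speed limit or range.

## Working session

There is one attempt and no reset: what is moved stays moved. The work goes in short steps, Python scripts to look and compute and a tool call to move; the robot and the scene stay as the last step left them, time stands still between calls to the robot, and variables do not carry over. Pictures are saved under pics/ and viewed, and the job is handed in when it is done.

Besides the shell and the picture viewer there is one more tool, called after "Emit:" in YAML: its name, and indented under it one key for each argument. play_rows: Moves the arm, as the interface text tells. Its arguments: {"type":"object","properties":{"moves":{"type":"array","items":{"type":"number"}}},"required":["moves"]}

```bash
ls; mkdir -p pics; python3 - <<'E'
from plant import bot
import cv2
o=bot.get_obs(); print(o)
for n in ["scene","side","wrist"]:
    c=bot.capture(n); cv2.imwrite(f"pics/{n}0.png",c["color"][:,:,::-1])
    print(n,{k:(v if k!="color" else 0) for k,v in c.items()})
E
```

```text
pics
{'time': 0.0, 'joint_positions': array([-1.45700954e+00,  3.42708182e-01,  1.52501710e+00,  1.45074119e-05,
        1.27539308e+00, -1.46011200e-01]), 'dq': array([ 2.35027322e-05,  4.56039709e-04, -4.77145454e-04,  7.11142030e-04,
        2.43155989e-04,  1.00845405e-03]), 'tau': array([-2.41495372e-04, -4.31239772e+01, -2.44220835e+01,  7.16014858e-02,
        5.59158681e-02, -1.35685577e-04]), 'tool_pos': array([ 134.84193487, -507.00305723,  248.05245494]), 'tcp_rot': array([-3.14008520e+00, -2.35705074e-04,  2.59793573e-01]), 'contact_force': array([ 0.10317457,  0.38971247, -0.54260966]), 'moment': array([ 0.00155762, -0.00790041,  0.07604057]), 'grip_width': 91.68073969851955}
scene {'color': 0, 'fx': 385.63905770160244, 'fy': 385.63905770160244, 'cx': 251.8663754522995, 'cy': 189.7672505545818, 'world_to_cam': array([[-5.13692639e-01,  8.57909645e-01,  1.05315834e-02,
         4.64417104e+02],
       [ 7.04705991e-01,  4.28896684e-01, -5.65187668e-01,
        -2.75240263e+02],
       [-4.89396913e-01, -2.82911075e-01, -8.24895136e-01,
         1.17926186e+03],
       [ 0
[... 331 characters left out ...]
90562e-01, -8.76135702e-01,
         1.02711903e+02],
       [ 3.75227747e-01,  7.91731149e-01, -4.82043490e-01,
         9.20750451e+02],
       [ 0.00000000e+00,  0.00000000e+00,  0.00000000e+00,
         1.00000000e+00]])}
wrist {'color': 0, 'fx': 325.5265633057471, 'fy': 325.5265633057471, 'cx': 252.6310637246189, 'cy': 192.7452299800872, 'T_tool_cam': array([[-1.80173768e-04, -9.59634519e-01, -2.81249990e-01,
         7.56276291e+01],
       [ 9.99999965e-01, -2.27503895e-04,  1.35633178e-04,
        -2.16975989e-01],
       [-1.94143747e-04, -2.81249956e-01,  9.59634527e-01,
        -1.36261009e+02],
       [ 0.00000000e+00,  0.00000000e+00,  0.00000000e+00,
         1.00000000e+00]])}
```

View pics/scene0.png

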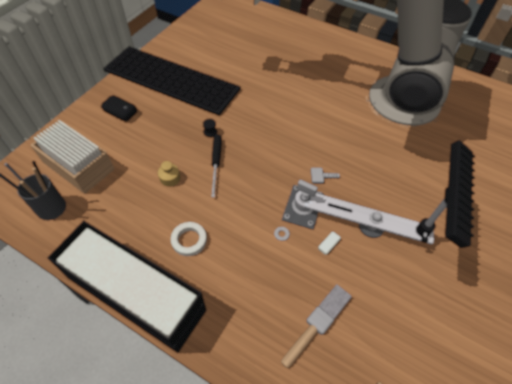

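View pics/side0.png

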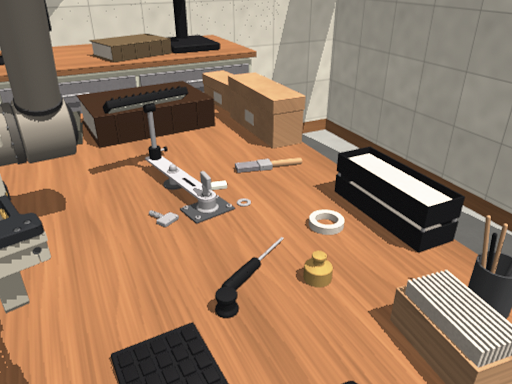

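View pics/wrist0.png

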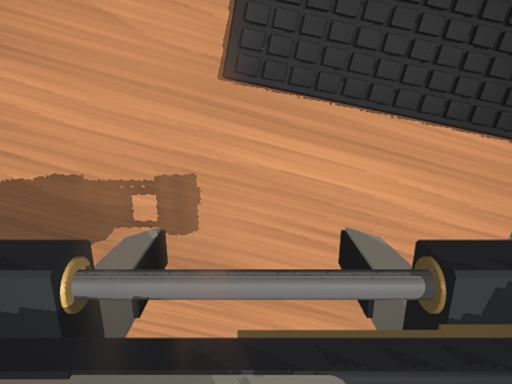

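The scene view shows the screw head near pixel (305,190), with the bar running right to the lamp. In the side view the head is near (206,183). The wrist view shows only the keyboard and bare desk. Next I'll enlarge the head and triangulate it.

```bash
cat > h.py <<'E'
from plant import bot
import numpy as np, cv2
from scipy.spatial.transform import Rotation as R
def K(c): return np.array([[c["fx"],0,c["cx"]],[0,c["fy"],c["cy"]],[0,0,1.]])
def Wc(c,o=None):
    if "world_to_cam" in c: return c["world_to_cam"]
    T=np.eye(4);T[:3,:3]=R.from_euler("xyz",o["tcp_rot"]).as_matrix();T[:3,3]=o["tool_pos"]
    return np.linalg.inv(T@c["T_tool_cam"])
def tri(c1,p1,c2,p2,o1=None,o2=None):
    X=cv2.triangulatePoints(K(c1)@Wc(c1,o1)[:3],K(c2)@Wc(c2,o2)[:3],np.array(p1,float).reshape(2,1),np.array(p2,float).reshape(2,1))
    return (X[:3]/X[3]).ravel()
def plane(c,p,z,o=None):
    M=np.linalg.inv(Wc(c,o)); d=M[:3,:3]@np.linalg.solve(K(c),[p[0],p[1],1.]); s=(z-M[2,3])/d[2]
    return M[:3,3]+s*d
def proj(c,X,o=None):
    q=K(c)@(Wc(c,o)[:3]@np.append(X,1)); return q[:2]/q[2]
def crop(c,u,v,w,h,k,name):
    im=c["color"][max(v,0):v+h,max(u,0):u+w,::-1]; cv2.imwrite("pics/"+name,cv2.resize(im,None,fx=k,fy=k,interpolation=cv2.INTER_CUBIC))
E
python3 - <<'E'
from h import *
s=bot.capture("scene");d=bot.capture("side")
print(tri(s,(304,190),d,(206,183)))
crop(s,270,160,80,60,10,"sc1.png");crop(d,170,160,80,60,10,"sd1.png")
E
```

```text
[507.43621695 -96.2654168   72.26422465]
```

View pics/sc1.png

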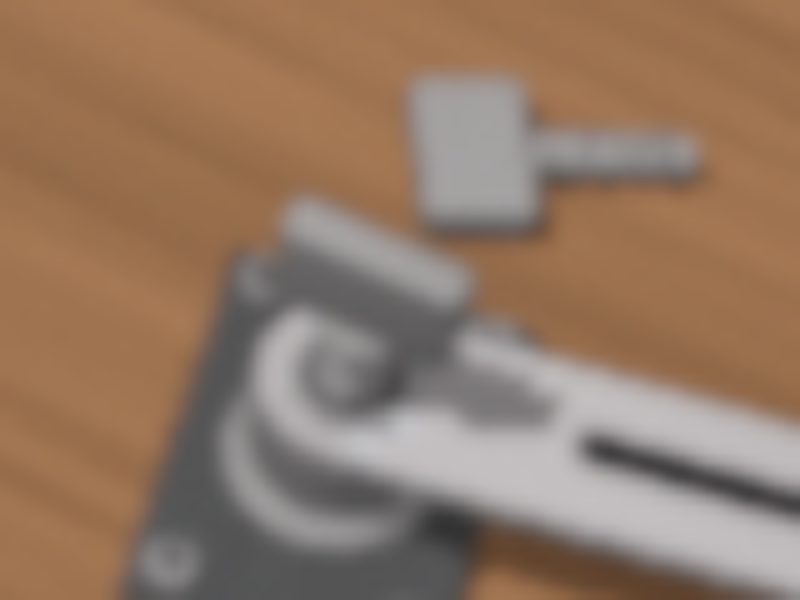

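View pics/sd1.png

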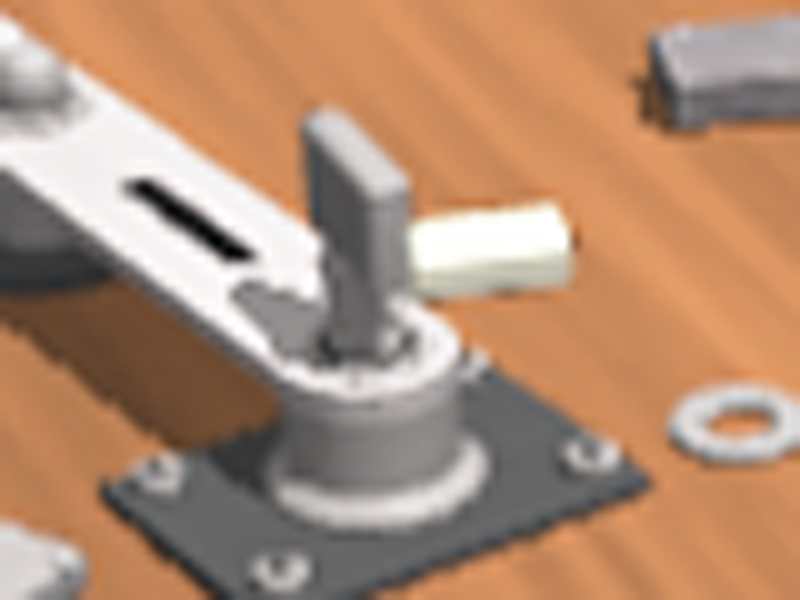

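```bash
python3 - <<'E'
from h import *
s=bot.capture("scene");d=bot.capture("side")
ps,pd=(307.2,184.5),(205.0,174.3)
print(tri(s,ps,d,pd), plane(s,ps,97), plane(d,pd,97))
for z in(97,):
  a=plane(s,(270+29.2,160+21.),z);b=plane(s,(270+45.5,160+28.5),z);print("scene ends",a,b,np.degrees(np.arctan2(*(b-a)[1::-1])),np.linalg.norm(b-a))
  a=plane(d,(170+31,160+11.),z);b=plane(d,(170+39,160+18.2),z);print("side ends",a,b,np.degrees(np.arctan2(*(b-a)[1::-1])),np.linalg.norm(b-a))
# bar direction: bar centre line in scene
print(bot.get_obs()["time"])
E
```

```text
[506.45408911 -92.87507853  94.41193443] [507.39104076 -92.04115308  97.        ] [505.12040987 -98.84065334  97.        ]
scene ends [ 508.1076862  -112.05773246   97.        ] [507.57445905 -71.08784178  97.        ] 90.74566810107667 40.973360536115706
side ends [502.63672465 -77.93045386  97.        ] [ 506.4612289 -121.9961018   97.       ] -85.0396685761596 44.23130295043779
0.35
```

Emit:
play_rows:
  moves: [0,40,-26,0,-5,0,78,-51,0,-11,0,116,-76,0,-17,0,154,-101,0,-24,0,192,-126,0,-30,0,232,-151,0,-36,0,250,-163,0,-40,0,250,-163,0,-40]

```text
time: 1.02
tool_pos: [337.4, -281.3, 249.0]
tcp_rot: [3.141, -0.002, 0.966]
contact_force: [0.2, 0.5, -0.2]
grip_width: 91.8
```

```bash
cat >> h.py <<'E'
def st():
    o=bot.get_obs(); print("t",o["time"],"q",o["joint_positions"].round(3),"p",o["tool_pos"].round(1),"rpy",np.degrees(o["tcp_rot"]).round(2),"F",o["contact_force"].round(1),"M",o["moment"].round(2),"w",round(o["grip_width"],2)); return o
def need(o,X,yaw):
    T=R.from_euler("xyz",o["tcp_rot"]).as_matrix(); dy=(yaw-np.degrees(o["tcp_rot"][2])+180)%360-180
    print("shift",(T.T@(np.array(X)-o["tool_pos"])).round(1),"turn",round(-dy,1))
E
python3 -c "
from h import *
o=st();need(o,[506,-95,230],90)"
```

```text
t 1.0167 q [-0.871  0.184  1.741  0.002  1.216 -0.267] p [ 337.4 -281.3  249. ] rpy [ 1.7998e+02 -1.2000e-01  5.5350e+01] F [ 0.2  0.5 -0.2] M [-0.1  -0.06 -0.03] w 91.78
shift [249.   32.7  19.5] turn -34.7
```

Emit:
play_rows:
  moves: [0,38,5,3,-6,0,76,10,6,-12,0,114,14,9,-18,0,152,19,12,-24,0,190,23,15,-30,0,228,28,18,-34,0,252,31,19,-35,0,252,31,19,-35]

```text
time: 1.68
tool_pos: [507.1, -94.5, 229.2]
tcp_rot: [3.141, -0.001, 1.573]
contact_force: [-0.0, 0.0, -0.3]
grip_width: 91.8
```

```bash
python3 - <<'E'
from h import *
o=st();c=bot.capture("wrist"); cv2.imwrite("pics/w1.png",c["color"][:,:,::-1]); o=st()
E
```

```text
t 1.6833 q [-3.340e-01  3.420e-01  1.581e+00  1.000e-03  1.218e+00 -3.360e-01] p [507.1 -94.5 229.2] rpy [ 1.7996e+02 -6.0000e-02  9.0120e+01] F [-0.   0.  -0.3] M [-0.06 -0.06  0.01] w 91.79
t 1.7333 q [-0.337  0.341  1.583 -0.     1.219 -0.337] p [505.8 -96.1 229.2] rpy [-179.97   -0.     90.04] F [0.5 0.1 0.5] M [-0.06 -0.07  0.  ] w 91.98
```

View pics/w1.png

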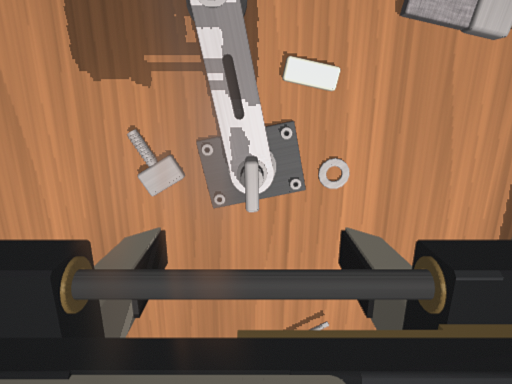

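The wrist view shows the upright head as a narrow light strip from about (251,163) to (252,211), nearly vertical in the image. I'll crop it for measurement.

```bash
python3 - <<'E'
from h import *
o=st();c=bot.capture("wrist"); np.savez("w2.npz",**c); crop(c,222,150,60,70,8,"w2c.png")
for p in((252,160),(252,210)): print(plane(c,p,97,o))
E
```

```text
t 1.7333 q [-0.337  0.341  1.583 -0.     1.219 -0.337] p [505.8 -96.1 229.2] rpy [-179.97   -0.     90.04] F [0.5 0.1 0.5] M [-0.06 -0.07  0.  ] w 91.98
[504.78907208 -70.26029933  97.        ]
[ 504.78657317 -114.44233454   97.        ]
```

View pics/w2c.png

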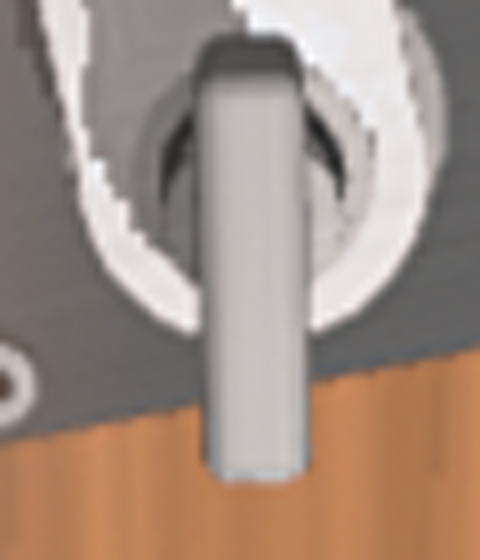

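```bash
python3 - <<'E'
from h import *
c=dict(np.load("w2.npz")); o=st()
for z in (96,97.5):
  a=plane(c,(252.8,159),z,o);b=plane(c,(253.8,209.3),z,o); print(a,b,(a+b)/2,np.linalg.norm(a-b),np.degrees(np.arctan2(*(a-b)[1::-1])))
need(o,[505.3,-92,94],89)
E
```

```text
t 1.7833 q [-3.390e-01  3.400e-01  1.584e+00 -1.000e-03  1.219e+00 -3.380e-01] p [505.  -97.2 229.3] rpy [-1.7995e+02  2.0000e-02  8.9940e+01] F [-0.   0.1  0.2] M [-0.04 -0.11 -0.01] w 91.91
[504.63774371 -70.74171154  96.        ] [ 505.46760884 -115.318759     96.        ] [505.05267628 -93.03023527  96.        ] 44.584771352891096 91.06651922124802
[504.63842001 -70.46510066  97.5       ] [ 505.46366753 -114.79410834   97.5       ] [505.05104377 -92.6296045   97.5       ] 44.33668859427924 91.06651922124802
shift [  5.2   0.5 135.3] turn 0.9
```

Emit:
play_rows:
  moves: [0,0,0,0,0,0,0,0,0,0,0,0,0,0,0,0,0,0,0,0]

```text
time: 2.12
tool_pos: [504.5, -98.2, 229.9]
tcp_rot: [3.141, 0.0, 1.567]
contact_force: [-0.3, 0.4, -0.3]
grip_width: 91.7
```

```bash
python3 - <<'E'
from h import *
o=st();c=bot.capture("wrist"); np.savez("w3.npz",**c); crop(c,222,150,60,70,8,"w3c.png");st()
E
```

```text
t 2.1167 q [-0.341  0.338  1.584 -0.     1.219 -0.338] p [504.5 -98.2 229.9] rpy [1.7998e+02 2.0000e-02 8.9790e+01] F [-0.3  0.4 -0.3] M [-0.03 -0.12  0.01] w 91.68
t 2.1667 q [-0.341  0.338  1.584 -0.     1.219 -0.338] p [504.6 -98.1 229.9] rpy [1.7999e+02 2.0000e-02 8.9800e+01] F [0.7 1.2 0.2] M [-0.03 -0.19  0.03] w 91.76
```

View pics/w3c.png

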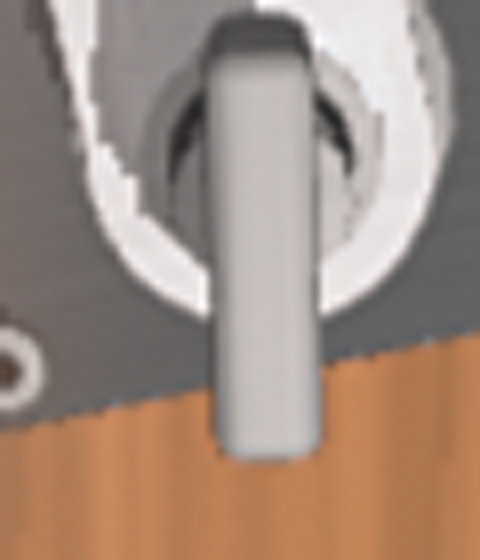

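```bash
python3 - <<'E'
from h import *
c=dict(np.load("w3.npz")); o=st()
for z in (97,):
  a=plane(c,(254,156.4),z,o);b=plane(c,(255,206.4),z,o); print(a,b,(a+b)/2,np.linalg.norm(a-b),np.degrees(np.arctan2(*(a-b)[1::-1])))
need(o,[506,-92.6,94],91)
E
```

```text
t 2.1667 q [-0.341  0.338  1.584 -0.     1.219 -0.338] p [504.6 -98.1 229.9] rpy [1.7999e+02 2.0000e-02 8.9800e+01] F [0.7 1.2 0.2] M [-0.03 -0.19  0.03] w 91.76
[505.50699341 -69.37840042  97.        ] [ 506.27132204 -113.40556112   97.        ] [505.88915772 -91.39198077  97.        ] 44.03379472170078 90.9945771040938
shift [  5.5   1.3 135.9] turn -1.2
```

Emit:
play_rows:
  moves: [0,3,1,25,-1,0,6,1.4,50,-1,0,6,1.4,80,-1,0,6,1.4,100,-1,0,6,1.4,115,-1,0,6,1.4,120,-1,0,6,1.4,120,-1,0,6,1.4,120,-1]

```text
time: 2.83
tool_pos: [506.7, -91.7, 110.3]
tcp_rot: [3.141, 0.0, 1.586]
contact_force: [0.0, 0.5, 0.7]
grip_width: 91.8
```

```bash
python3 - <<'E'
from h import *
o=st();need(o,[505.9,-91.8,84],91);c=bot.capture("wrist"); cv2.imwrite("pics/w4.png",c["color"][:,:,::-1]); d=bot.capture("side");crop(d,150,120,120,90,6,"sd4.png")
E
```

```text
t 2.8333 q [-0.328  0.48   1.736 -0.     0.925 -0.343] p [506.7 -91.7 110.3] rpy [1.7996e+02 2.0000e-02 9.0860e+01] F [0.  0.5 0.7] M [-0.07 -0.1   0.02] w 91.84
shift [-0.1 -0.8 26.3] turn -0.1
```

View pics/w4.png

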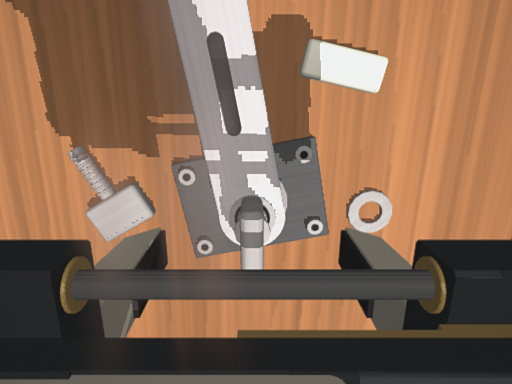

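View pics/sd4.png

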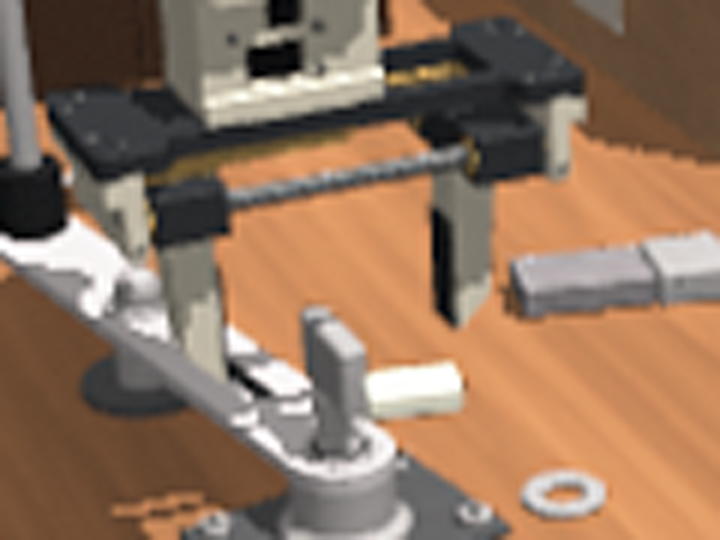

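The wrist view shows the head at u≈252, midway between the fingers. In the side view it stands between the two fingertips. Going down.

Emit:
play_rows:
  moves: [0,0,-0.5,10,0,0,0,-0.5,20,0,0,0,-0.5,25,0,100,0,-0.5,25,0,180,0,-0.5,25,0,195,0,-0.5,25,0,195,0,-0.5,25,0,195,0,-0.5,25,0]

```text
time: 3.6
tool_pos: [506.1, -91.4, 85.0]
tcp_rot: [3.141, 0.0, 1.586]
contact_force: [0.2, 0.0, -0.4]
grip_width: 63.0
```

Emit:
play_rows:
  moves: [195,0,0,0,0,195,0,0,0,0,195,0,0,0,0,195,0,0,0,0]

```text
time: 3.93
tool_pos: [505.9, -91.4, 84.8]
tcp_rot: [3.141, 0.0, 1.586]
contact_force: [0.5, 0.2, -0.2]
grip_width: 36.6
```

```bash
python3 - <<'E'
from h import *
o=st();c=bot.capture("wrist"); cv2.imwrite("pics/w5.png",c["color"][:,:,::-1]); d=bot.capture("side");crop(d,150,120,120,90,6,"sd5.png")
E
```

```text
t 3.9333 q [-0.328  0.517  1.762 -0.     0.863 -0.343] p [505.9 -91.4  84.8] rpy [1.7999e+02 1.0000e-02 9.0880e+01] F [ 0.5  0.2 -0.2] M [-0.04 -0.07 -0.01] w 36.56
```

View pics/w5.png

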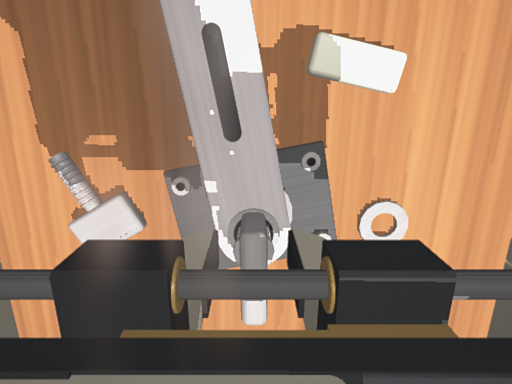

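View pics/sd5.png

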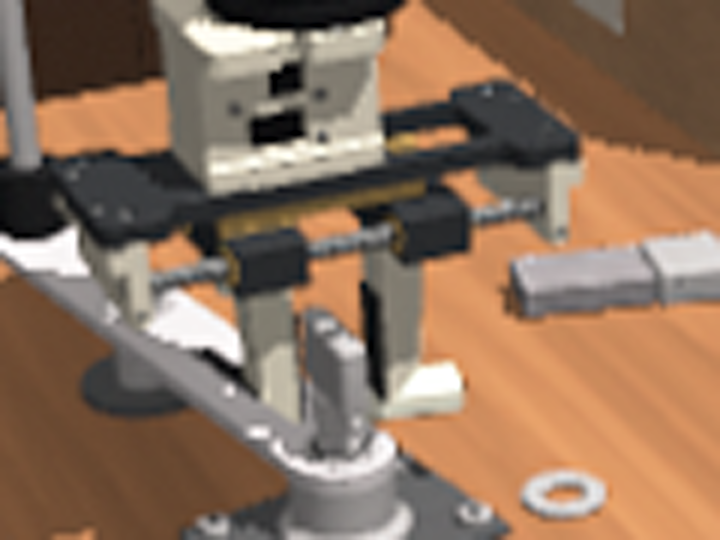

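The head at u≈253 sits between the finger faces at about u=205 and 297, and the jaws are still closing evenly. I'll narrow to a loose fit.

Emit:
play_rows:
  moves: [208,0,0,0,0,208,0,0,0,0,208,0,0,0,0,208,0,0,0,0,208,0,0,0,0,208,0,0,0,0]

```text
time: 4.53
tool_pos: [506.2, -91.4, 84.8]
tcp_rot: [3.141, 0.0, 1.586]
contact_force: [2.1, 0.2, -0.6]
grip_width: 16.9
```

Emit:
play_rows:
  moves: [210,0,0,0,-6,210,0,0,0,-12,210,0,0,0,-18,210,0,0,0,-24,210,0,0,0,-30,210,0,0,0,-36,210,0,0,0,-40,210,0,0,0,-40]

```text
time: 5.2
tool_pos: [505.6, -91.6, 85.1]
tcp_rot: [-3.141, 0.0, 2.287]
contact_force: [-1.5, -0.9, 5.4]
grip_width: 16.7
```

```bash
cat > look.py <<'E'
from h import *
import sys
o=st();n=sys.argv[1]
c=bot.capture("wrist");d=bot.capture("side");
a=cv2.resize(c["color"][130:330,150:360,::-1],(420,400)); b=cv2.resize(d["color"][150:210,170:230,::-1],(380,380),interpolation=cv2.INTER_CUBIC)
b=cv2.copyMakeBorder(b,0,20,0,0,cv2.BORDER_CONSTANT); cv2.imwrite(f"pics/{n}.png",np.hstack([a,b]))
E
python3 look.py l1
```

```text
t 5.2 q [-3.280e-01  5.160e-01  1.762e+00 -1.000e-03  8.640e-01 -1.044e+00] p [505.6 -91.6  85.1] rpy [-1.7996e+02  1.0000e-02  1.3103e+02] F [-1.5 -0.9  5.4] M [-0.2   0.17  0.01] w 16.7
```

View pics/l1.png

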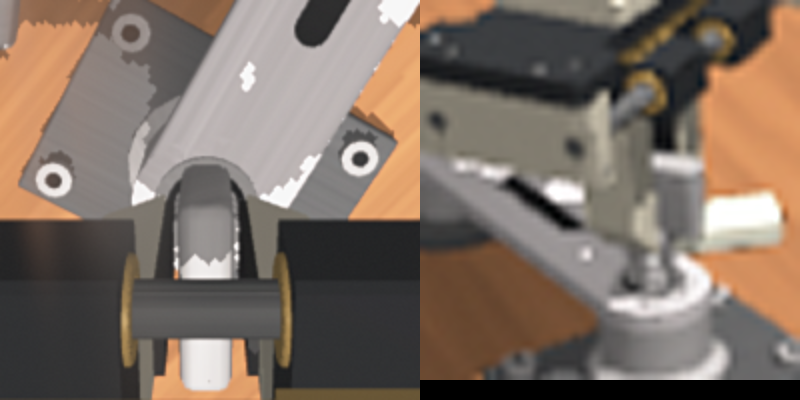

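The wrist crop shows the head turned with the jaws and still between the pads. The side crop shows the shank standing in the boss. The screw is following, so I continue backward.

Emit:
play_rows:
  moves: [210,0,0,0,-5,210,0,0,0,-10,210,0,0,0,-15,210,0,0,0,-20,210,0,0,0,-20,210,0,0,0,-20]

```text
time: 5.8
tool_pos: [505.3, -91.9, 85.2]
tcp_rot: [-3.14, -0.0, 2.631]
contact_force: [-2.9, -2.3, 8.3]
grip_width: 16.7
```

```bash
python3 look.py l2
```

```text
t 5.8 q [-3.280e-01  5.160e-01  1.762e+00 -1.000e-03  8.640e-01 -1.388e+00] p [505.3 -91.9  85.2] rpy [-1.7993e+02 -2.0000e-02  1.5076e+02] F [-2.9 -2.3  8.3] M [-0.44  0.45  0.03] w 16.7
```

View pics/l2.png

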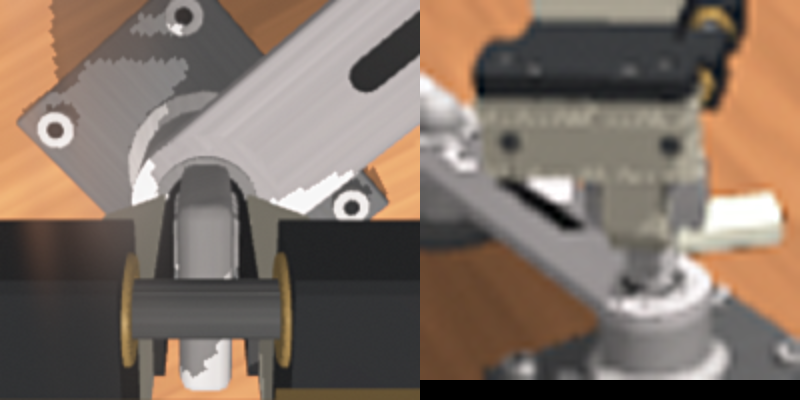

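The upward force rises with the turn (8.3 N), the head is exactly parallel to the pads, and the opening stuck at 16.7 mm. So the pads are actually gripping. I'll loosen to leave real play.

Emit:
play_rows:
  moves: [203,0,0,0,0,203,0,0,0,0,203,0,0,0,0]

```text
time: 6.15
tool_pos: [505.5, -91.8, 84.9]
tcp_rot: [-3.141, -0.0, 2.631]
contact_force: [-2.5, -4.0, 3.5]
grip_width: 18.8
```

```bash
python3 look.py l3
```

```text
t 6.15 q [-3.280e-01  5.170e-01  1.762e+00 -1.000e-03  8.630e-01 -1.388e+00] p [505.5 -91.8  84.9] rpy [-1.7994e+02 -1.0000e-02  1.5077e+02] F [-2.5 -4.   3.5] M [-0.62  0.24  0.01] w 18.75
```

View pics/l3.png

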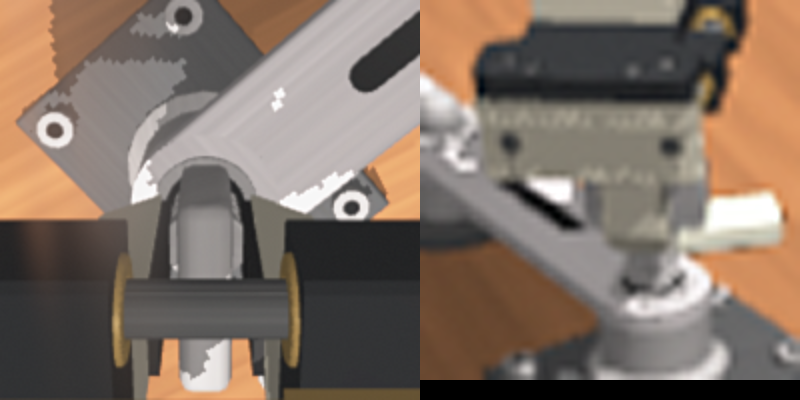

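Loosened to 18.8 mm, about 4.7 N still acts along tool -y, so one pad still presses. The jaws sit off the axis along tool y, so I'll shift toward -y and watch the force.

Emit:
play_rows:
  moves: [203,0,-0.7,0,0,203,0,-1.5,0,0,203,0,-1.5,0,0]

```text
time: 6.5
tool_pos: [505.4, -92.1, 84.6]
tcp_rot: [3.141, 0.0, 2.633]
contact_force: [-0.2, 0.9, 1.5]
grip_width: 18.6
```

Emit:
play_rows:
  moves: [200,0,0,0,0,200,0,0,0,0,200,0,0,0,0]

```text
time: 6.75
tool_pos: [505.2, -92.5, 84.5]
tcp_rot: [3.142, -0.0, 2.633]
contact_force: [-0.3, 0.7, 0.5]
grip_width: 19.6
```

```bash
python3 look.py l4
```

```text
t 6.75 q [-0.33   0.517  1.763  0.     0.862 -1.393] p [505.2 -92.5  84.5] rpy [ 1.8000e+02 -1.0000e-02  1.5089e+02] F [-0.3  0.7  0.5] M [ 0.23 -0.25 -0.04] w 19.64
```

View pics/l4.png

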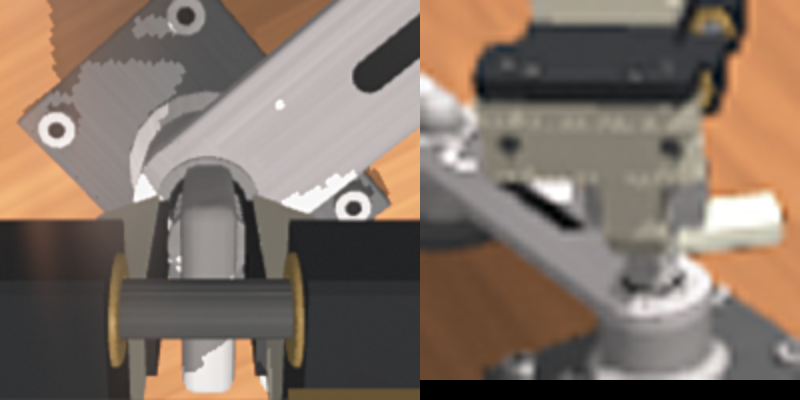

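Emit:
play_rows:
  moves: [202,0,0,0,-5,202,0,0,0,-10,202,0,0,0,-15,202,0,0,0,-20,202,0,0,0,-20,202,0,0,0,-20]

```text
time: 7.35
tool_pos: [505.4, -92.6, 84.8]
tcp_rot: [3.142, 0.001, 2.98]
contact_force: [1.9, 2.2, 0.4]
grip_width: 19.2
```

```bash
python3 look.py l5
```

```text
t 7.35 q [-0.331  0.516  1.763  0.     0.862 -1.74 ] p [505.4 -92.6  84.8] rpy [1.7999e+02 4.0000e-02 1.7073e+02] F [1.9 2.2 0.4] M [ 0.39 -0.54 -0.05] w 19.22
```

View pics/l5.png

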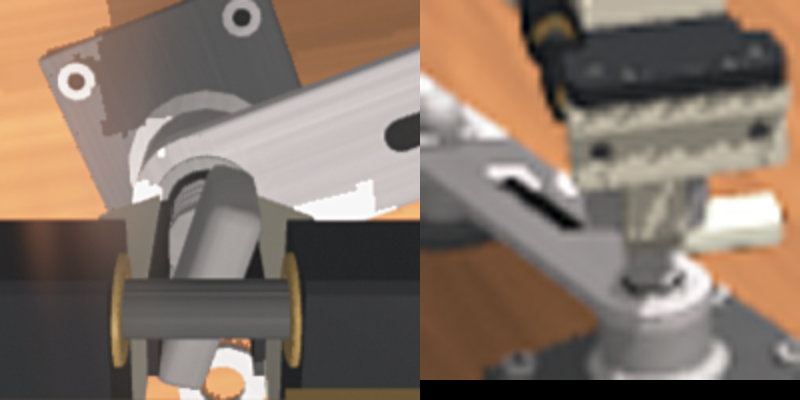

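The head now leans about 15–20° inside the jaws (crop (185,370) to (235,180)), so the play is taken up and it hasn't dropped yet. Continuing.

Emit:
play_rows:
  moves: [202,0,0,0,-5,202,0,0,0,-10,202,0,0,0,-15,202,0,0,0,-15,202,0,0,0,-15]

```text
time: 7.87
tool_pos: [505.0, -92.7, 84.7]
tcp_rot: [-3.142, -0.0, -3.042]
contact_force: [0.9, 2.2, 0.2]
grip_width: 19.0
```

```bash
python3 look.py l6
```

```text
t 7.8667 q [-0.331  0.516  1.763 -0.     0.862 -2.   ] p [505.  -92.7  84.7] rpy [-1.8000e+02 -2.0000e-02 -1.7432e+02] F [0.9 2.2 0.2] M [ 0.35 -0.29 -0.  ] w 19.05
```

View pics/l6.png

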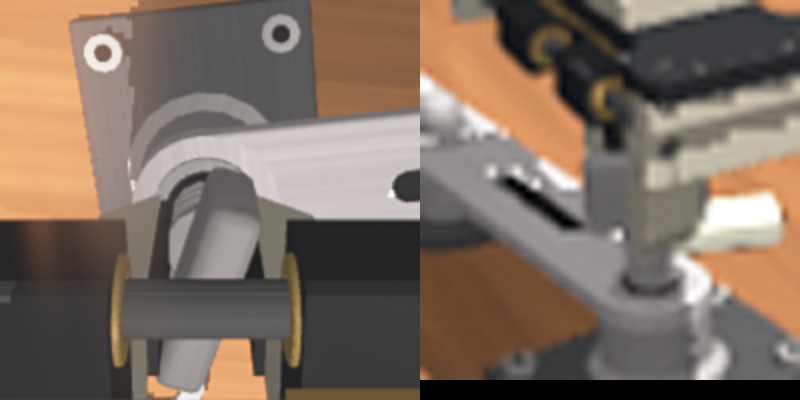

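Same lean and no drop seen. Continuing in 15° steps.

Emit:
play_rows:
  moves: [202,0,0,0,-5,202,0,0,0,-10,202,0,0,0,-15,202,0,0,0,-15,202,0,0,0,-15]

```text
time: 8.38
tool_pos: [505.0, -92.8, 84.7]
tcp_rot: [-3.141, -0.0, -2.781]
contact_force: [0.8, 0.1, 1.2]
grip_width: 18.8
```

```bash
python3 look.py l7
```

```text
t 8.3833 q [-3.310e-01  5.160e-01  1.763e+00 -1.000e-03  8.620e-01 -2.262e+00] p [505.  -92.8  84.7] rpy [-1.7999e+02 -2.0000e-02 -1.5934e+02] F [0.8 0.1 1.2] M [ 0.13 -0.26 -0.04] w 18.76
```

View pics/l7.png

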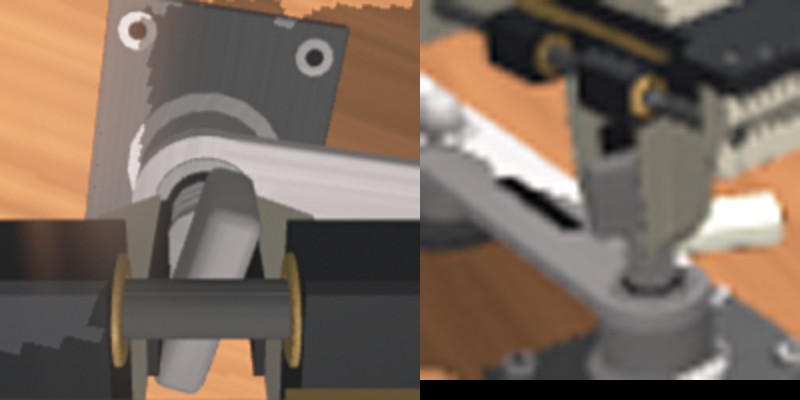

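Emit:
play_rows:
  moves: [202,0,0,0,-5,202,0,0,0,-10,202,0,0,0,-15,202,0,0,0,-15,202,0,0,0,-15]

```text
time: 8.9
tool_pos: [505.2, -93.0, 84.7]
tcp_rot: [-3.141, -0.0, -2.519]
contact_force: [1.4, -2.2, -0.9]
grip_width: 19.3
```

```bash
python3 look.py l8
```

```text
t 8.9 q [-3.310e-01  5.160e-01  1.763e+00 -1.000e-03  8.620e-01 -2.524e+00] p [505.2 -93.   84.7] rpy [-1.7997e+02 -1.0000e-02 -1.4434e+02] F [ 1.4 -2.2 -0.9] M [-0.15 -0.34 -0.01] w 19.27
```

View pics/l8.png

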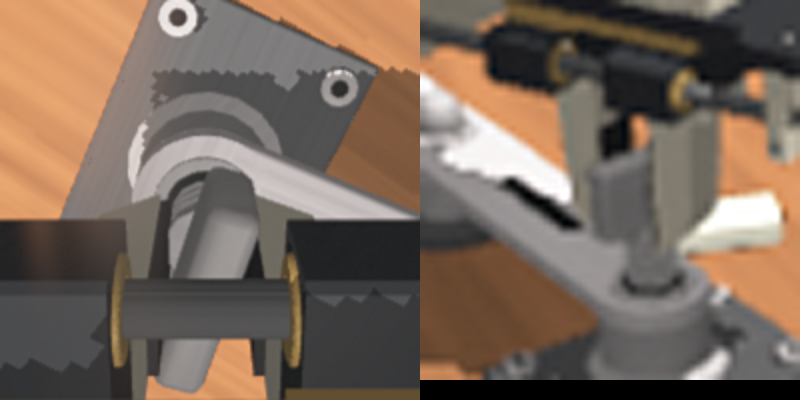

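Still up: in the side crop the bare shank below the head is visible at y≈245–285. Another step back.

Emit:
play_rows:
  moves: [202,0,0,0,-5,202,0,0,0,-10,202,0,0,0,-14,202,0,0,0,-14,202,0,0,0,-14]

```text
time: 9.42
tool_pos: [505.3, -93.1, 84.6]
tcp_rot: [-3.141, -0.0, -2.275]
contact_force: [2.1, -4.8, -3.2]
grip_width: 18.8
```

```bash
python3 look.py l9
```

```text
t 9.4167 q [-3.310e-01  5.170e-01  1.763e+00 -1.000e-03  8.620e-01 -2.768e+00] p [505.3 -93.1  84.6] rpy [-1.7996e+02 -1.0000e-02 -1.3033e+02] F [ 2.1 -4.8 -3.2] M [-0.51 -0.38 -0.07] w 18.79
```

View pics/l9.png

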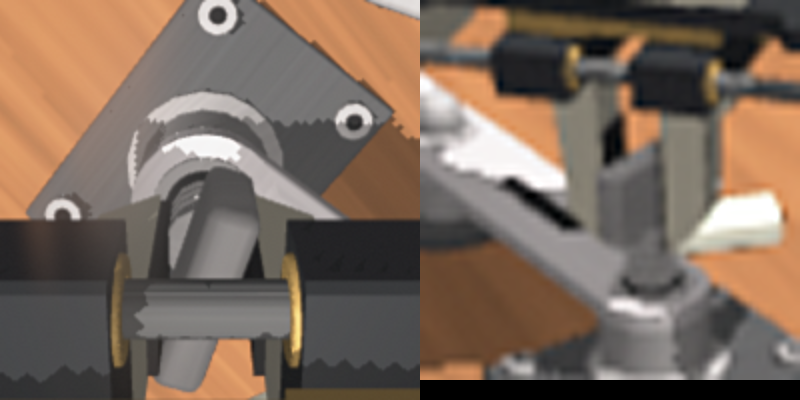

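The vertical force has swung to -3.2 N: the pads now carry the screw's weight, so it is likely past the thread's end. I'll open a little to let it fall.

Emit:
play_rows:
  moves: [185,0,0,0,0,185,0,0,0,0,185,0,0,0,0,185,0,0,0,0]

```text
time: 9.85
tool_pos: [504.8, -92.2, 84.7]
tcp_rot: [3.141, -0.0, -2.271]
contact_force: [-0.7, -0.7, 0.6]
grip_width: 25.2
```

```bash
python3 look.py l10
```

```text
t 9.85 q [-0.33   0.516  1.764  0.     0.863 -2.772] p [504.8 -92.2  84.7] rpy [ 1.7995e+02 -1.0000e-02 -1.3013e+02] F [-0.7 -0.7  0.6] M [ 0.14 -0.13 -0.  ] w 25.17
```

View pics/l10.png

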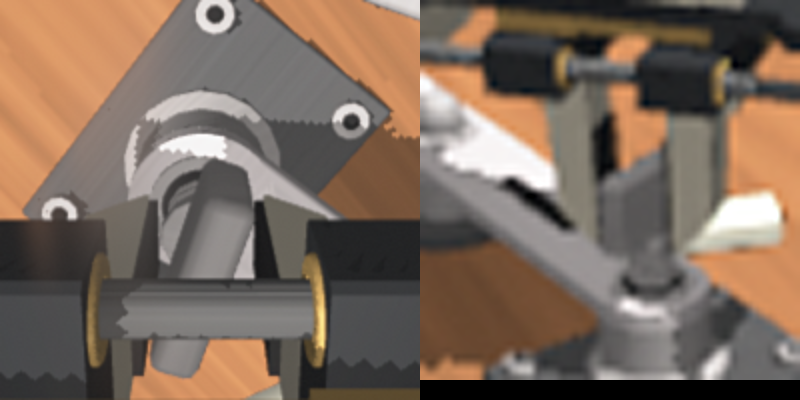

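```bash
python3 - <<'E'
from h import *
s=bot.capture("scene");d=bot.capture("side")
a=cv2.resize(s["color"][165:215,285:335,::-1],(400,400),interpolation=cv2.INTER_CUBIC);b=cv2.resize(d["color"][160:210,180:230,::-1],(400,400),interpolation=cv2.INTER_CUBIC)
cv2.imwrite("pics/m1.png",np.hstack([a,b]))
E
```

```text
(no output)
```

View pics/m1.png

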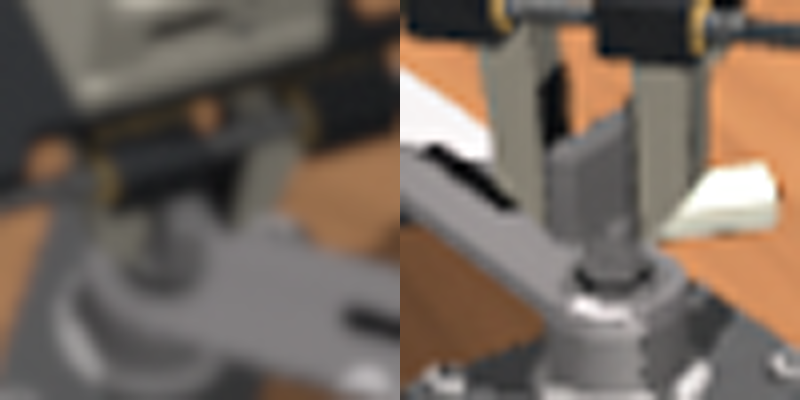

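```bash
python3 - <<'E'
from h import *
a=cv2.imread("pics/l9.png")[:,420:];b=cv2.imread("pics/l10.png")[:,420:]
z=[cv2.resize(i[120:300,120:320],(400,360),interpolation=cv2.INTER_CUBIC) for i in(a,b)]
cv2.imwrite("pics/cmp.png",np.hstack(z))
d=bot.capture("side")
for hc in(82.5,77.5):
  th=np.radians(33);e=np.array([np.cos(th),np.sin(th),0]);n=np.array([-e[1],e[0],0])
  for s in(-6,6):
    p=np.array([505.3,-92.5,hc])-23*e+s*n
    print(hc,s,proj(d,p+[0,0,15]),proj(d,p-[0,0,15]))
E
```

```text
82.5 -6 [200.12164732 177.37990022] [200.95919859 188.91759495]
82.5 6 [195.98556625 176.18136216] [196.87885825 187.67229224]
77.5 -6 [200.2629688  179.32667544] [201.0964045  190.80767623]
77.5 6 [196.13628255 178.12011289] [197.02520964 189.55489453]
```

View pics/cmp.png

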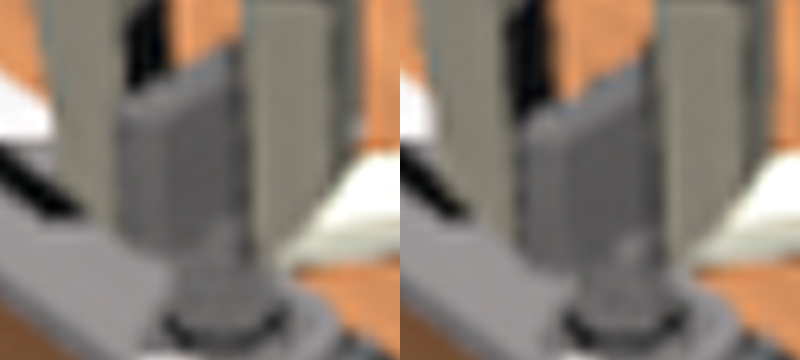

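Comparing before (left) and after (right), the head's top-left corner fell from y≈100 to ≈125 in the enlargement. That is about 2 px, or 5 mm, and it lands at v≈178.8, close to the 179.3 predicted for a dropped head. So it has dropped. Now I align the jaws with the head (+17°), go 5 mm lower and narrow again.

Emit:
play_rows:
  moves: [185,0,0,2,6,185,0,0,4,12,190,0,0,5,17,202,0,0,5,17,202,0,0,5,17,202,0,0,5,17]

```text
time: 10.6
tool_pos: [505.3, -92.8, 79.8]
tcp_rot: [-3.141, 0.0, -2.565]
contact_force: [-0.1, -1.1, 0.1]
grip_width: 19.2
```

```bash
python3 look.py l11
```

```text
t 10.6 q [-0.331  0.524  1.767 -0.     0.85  -2.478] p [505.3 -92.8  79.8] rpy [-1.7997e+02  1.0000e-02 -1.4696e+02] F [-0.1 -1.1  0.1] M [-0.08 -0.22 -0.06] w 19.17
```

View pics/l11.png

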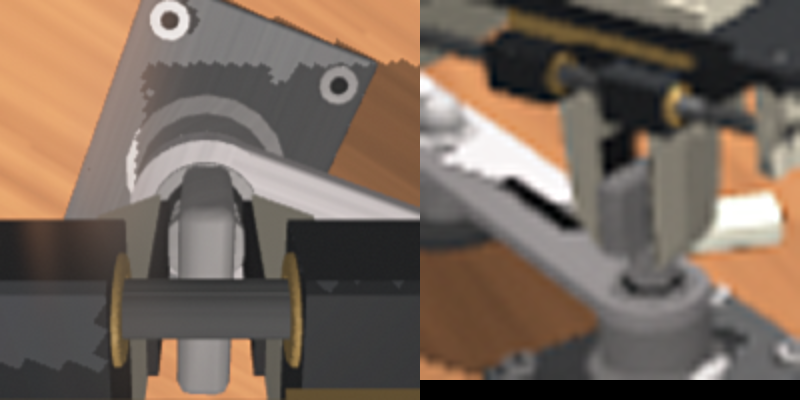

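The head is parallel with the jaws and centred. Turning forward with play.

Emit:
play_rows:
  moves: [202,0,0,0,6,202,0,0,0,12,202,0,0,0,18,202,0,0,0,24,202,0,0,0,30,202,0,0,0,36,202,0,0,0,42,202,0,0,0,48]

```text
time: 11.37
tool_pos: [505.4, -92.5, 79.7]
tcp_rot: [3.141, 0.001, 2.874]
contact_force: [1.9, 0.8, -1.8]
grip_width: 19.0
```

Emit:
play_rows:
  moves: [202,0,0,0,6,202,0,0,0,12,202,0,0,0,18,202,0,0,0,24,202,0,0,0,30,202,0,0,0,36,202,0,0,0,42,202,0,0,0,42]

```text
time: 12.03
tool_pos: [505.6, -92.1, 79.7]
tcp_rot: [3.14, -0.0, 2.142]
contact_force: [2.9, 3.2, -2.7]
grip_width: 18.7
```

```bash
python3 look.py l12
```

```text
t 12.0333 q [-3.300e-01  5.240e-01  1.767e+00  1.000e-03  8.500e-01 -9.020e-01] p [505.6 -92.1  79.7] rpy [179.93  -0.   122.73] F [ 2.9  3.2 -2.7] M [ 0.52 -0.7   0.05] w 18.69
```

View pics/l12.png

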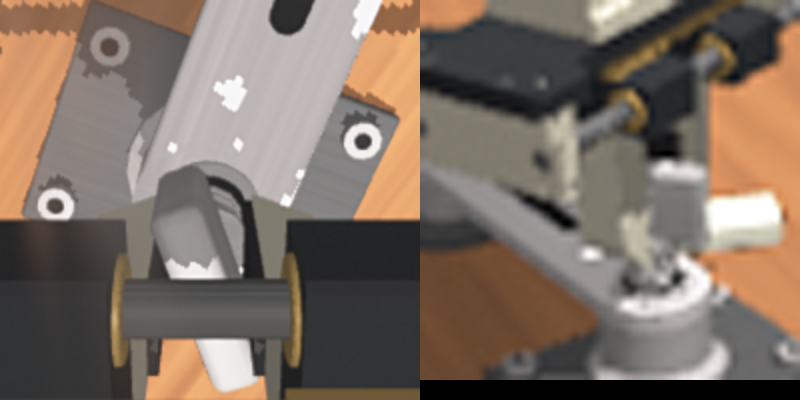

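The head leans the other way, so the play is taken up and it turns along. But Fz of -2.7 N says the pads hold its weight. I'll ease off for a moment so it sinks, then continue with more play.

Emit:
play_rows:
  moves: [185,0,0,0,0,185,0,0,0,0,185,0,0,0,0]

```text
time: 12.38
tool_pos: [504.8, -92.9, 79.8]
tcp_rot: [-3.141, 0.0, 2.146]
contact_force: [-0.1, 1.1, 0.2]
grip_width: 25.2
```

```bash
python3 look.py l13
```

```text
t 12.3833 q [-3.310e-01  5.240e-01  1.768e+00 -1.000e-03  8.510e-01 -9.060e-01] p [504.8 -92.9  79.8] rpy [-179.96    0.    122.97] F [-0.1  1.1  0.2] M [ 0.01 -0.13 -0.  ] w 25.17
```

View pics/l13.png

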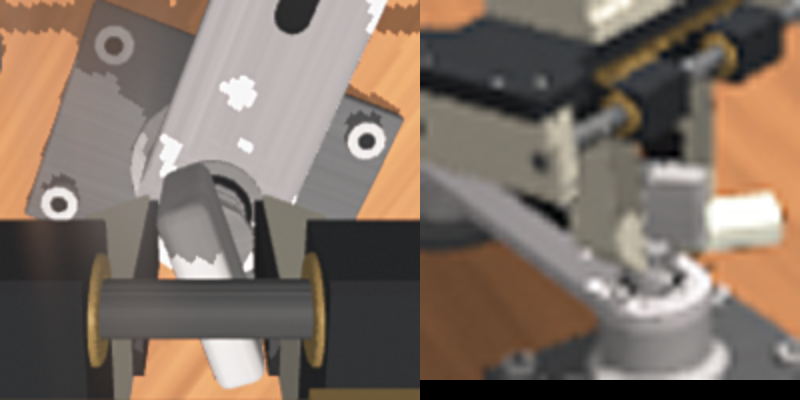

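Emit:
play_rows:
  moves: [200,0,0,0,6,200,0,0,0,12,200,0,0,0,18,200,0,0,0,24,200,0,0,0,30,200,0,0,0,36,200,0,0,0,42,200,0,0,0,48]

```text
time: 13.15
tool_pos: [505.6, -92.8, 79.8]
tcp_rot: [3.14, -0.0, 1.302]
contact_force: [1.4, 1.1, -1.6]
grip_width: 19.8
```

Emit:
play_rows:
  moves: [200,0,0,0,6,200,0,0,0,12,200,0,0,0,18,200,0,0,0,24,200,0,0,0,30,200,0,0,0,36,200,0,0,0,42,200,0,0,0,42]

```text
time: 13.82
tool_pos: [505.5, -93.0, 79.9]
tcp_rot: [3.14, -0.001, 0.571]
contact_force: [2.1, -0.1, -0.6]
grip_width: 19.7
```

Emit:
play_rows:
  moves: [185,0,0,0,0,185,0,0,0,0,185,0,0,0,0]

```text
time: 14.07
tool_pos: [504.8, -92.7, 79.6]
tcp_rot: [-3.141, 0.001, 0.576]
contact_force: [-0.1, 0.1, 0.5]
grip_width: 24.6
```

```bash
python3 look.py l14
```

```text
t 14.0667 q [-0.331  0.524  1.768 -0.     0.851  0.664] p [504.8 -92.7  79.6] rpy [-1.7998e+02  3.0000e-02  3.3010e+01] F [-0.1  0.1  0.5] M [-0.03 -0.04 -0.01] w 24.55
```

View pics/l14.png

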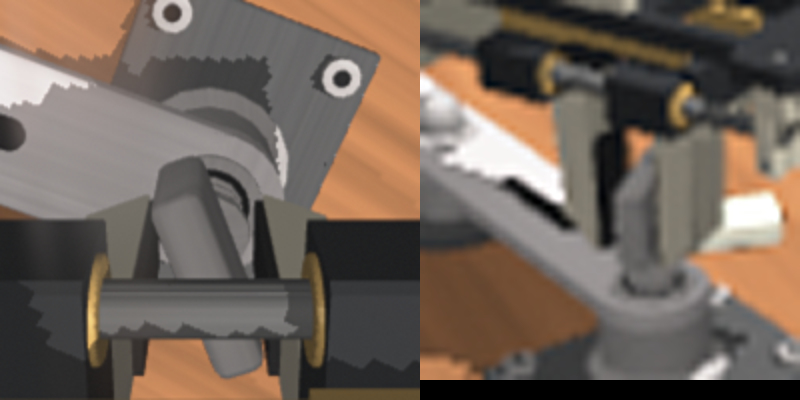

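The head follows with about a 20° lag and its far end rises in the wrist crop (y≈388→375), so it is sinking. Another quarter turn.

Emit:
play_rows:
  moves: [200,0,0,0,6,200,0,0,0,12,200,0,0,0,18,200,0,0,0,24,200,0,0,0,30,200,0,0,0,36,200,0,0,0,42,200,0,0,0,48]

```text
time: 14.83
tool_pos: [504.9, -92.6, 79.5]
tcp_rot: [3.142, 0.0, -0.268]
contact_force: [1.2, -0.1, -1.7]
grip_width: 19.8
```

Emit:
play_rows:
  moves: [200,0,0,0,6,200,0,0,0,12,200,0,0,0,18,200,0,0,0,24,200,0,0,0,30,200,0,0,0,36,200,0,0,0,42,200,0,0,0,42]

```text
time: 15.5
tool_pos: [505.2, -92.2, 79.5]
tcp_rot: [-3.141, 0.0, -1.0]
contact_force: [1.8, 1.3, -1.6]
grip_width: 20.0
```

Emit:
play_rows:
  moves: [120,0,0,0,0,60,0,0,0,0,0,0,0,0,0,0,0,0,0,0,0,0,0,0,0,0,0,0,0,0,0,0,0,0,0]

```text
time: 16.08
tool_pos: [505.1, -92.7, 79.7]
tcp_rot: [3.142, -0.0, -0.997]
contact_force: [-0.8, -0.2, -0.6]
grip_width: 61.8
```

```bash
python3 look.py l15
```

```text
t 16.0833 q [-0.331  0.524  1.767 -0.     0.85   2.237] p [505.1 -92.7  79.7] rpy [ 1.80e+02 -1.00e-02 -5.71e+01] F [-0.8 -0.2 -0.6] M [ 0.17  0.03 -0.01] w 61.81
```

View pics/l15.png

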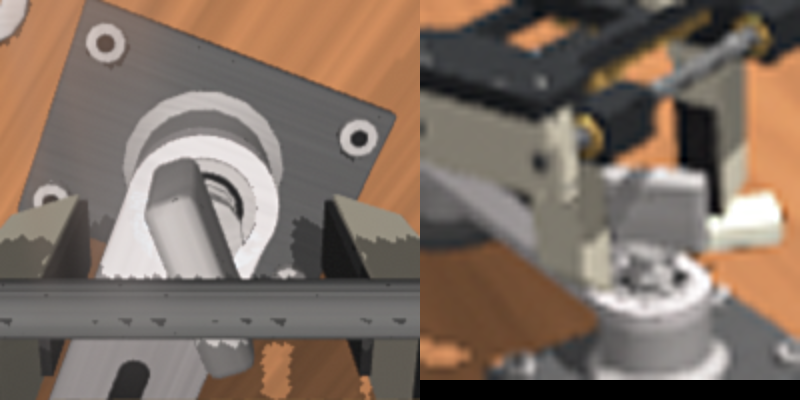

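The head stands about 22° off the jaws (crop (180,170) to (225,370)), roughly 248° forward of the drop. The jaws are open, so I bring the wrist back 202° (half-turn symmetry) for a fresh bite.

Emit:
play_rows:
  moves: [0,0,0,0,0,0,0,0,0,0,0,0,0,0,0,0,0,0,0,-7,0,0,0,0,-14,0,0,0,0,-21,0,0,0,0,-28,0,0,0,0,-35]

```text
time: 16.85
tool_pos: [505.1, -92.7, 79.7]
tcp_rot: [3.142, -0.0, -0.38]
contact_force: [0.1, -0.5, 0.1]
grip_width: 91.6
```

Emit:
play_rows:
  moves: [0,0,0,0,-7,0,0,0,0,-14,0,0,0,0,-21,0,0,0,0,-28,0,0,0,0,-35,0,0,0,0,-42,0,0,0,0,-49,0,0,0,0,-56]

```text
time: 17.52
tool_pos: [505.1, -92.7, 79.7]
tcp_rot: [3.141, 0.0, 0.598]
contact_force: [-0.2, 0.1, -0.1]
grip_width: 91.7
```

Emit:
play_rows:
  moves: [0,0,0,0,-7,0,0,0,0,-14,0,0,0,0,-21,0,0,0,0,-28,0,0,0,0,-35,0,0,0,0,-42,0,0,0,0,-49,0,0,0,0,-56]

```text
time: 18.18
tool_pos: [505.1, -92.7, 79.7]
tcp_rot: [3.142, 0.0, 1.575]
contact_force: [0.5, -0.6, 0.1]
grip_width: 91.6
```

Emit:
play_rows:
  moves: [0,0,0,0,-7,0,0,0,0,-14,0,0,0,0,-21,0,0,0,0,-28,0,0,0,0,-35,0,0,0,0,-42,0,0,0,0,-49,0,0,0,0,-55]

```text
time: 18.85
tool_pos: [505.1, -92.7, 79.7]
tcp_rot: [-3.142, 0.0, 2.535]
contact_force: [0.4, -0.0, -0.2]
grip_width: 91.7
```

Emit:
play_rows:
  moves: [120,0,0,0,0,170,0,0,0,0,170,0,0,0,0,170,0,0,0,0,170,0,0,0,0,170,0,0,0,0,170,0,0,0,0,170,0,0,0,0]

```text
time: 19.52
tool_pos: [505.1, -92.7, 79.7]
tcp_rot: [-3.142, 0.0, 2.528]
contact_force: [-0.1, -1.4, 0.0]
grip_width: 43.0
```

```bash
python3 look.py l16
```

```text
t 19.5167 q [-0.331  0.524  1.767 -0.     0.85  -1.288] p [505.1 -92.7  79.7] rpy [-180.      0.    144.87] F [-0.1 -1.4  0. ] M [ 0.01 -0.14  0.01] w 43.04
```

View pics/l16.png

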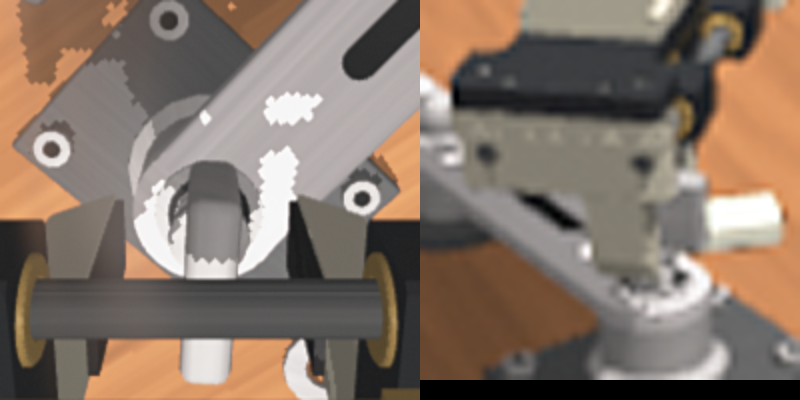

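The head is parallel between the open jaws again (head at crop x≈212, jaw midline ≈206). Narrowing and turning the rest forward.

Emit:
play_rows:
  moves: [200,0,0,0,0,200,0,0,0,0,200,0,0,0,0,200,0,0,0,0,200,0,0,0,0,200,0,0,0,7,200,0,0,0,14,200,0,0,0,20]

```text
time: 20.28
tool_pos: [505.1, -92.2, 79.7]
tcp_rot: [3.141, -0.0, 2.173]
contact_force: [0.7, 2.2, 0.1]
grip_width: 19.7
```

Emit:
play_rows:
  moves: [200,0,0,0,6,200,0,0,0,12,200,0,0,0,18,200,0,0,0,24,200,0,0,0,30,200,0,0,0,36,200,0,0,0,42,200,0,0,0,48]

```text
time: 20.95
tool_pos: [505.7, -92.5, 79.8]
tcp_rot: [3.14, -0.0, 1.337]
contact_force: [2.4, 1.1, -0.2]
grip_width: 19.7
```

Emit:
play_rows:
  moves: [185,0,0,0,0,185,0,0,0,0,195,0,0,0,0,200,0,0,0,0]

```text
time: 21.28
tool_pos: [505.2, -92.8, 79.7]
tcp_rot: [3.141, 0.0, 1.344]
contact_force: [2.2, -0.6, -1.0]
grip_width: 20.5
```

Emit:
play_rows:
  moves: [200,0,0,0,6,200,0,0,0,12,200,0,0,0,18,200,0,0,0,24,200,0,0,0,30,200,0,0,0,36,200,0,0,0,42,200,0,0,0,48]

```text
time: 21.95
tool_pos: [505.7, -92.9, 79.8]
tcp_rot: [3.14, -0.001, 0.501]
contact_force: [2.6, -0.9, -1.1]
grip_width: 19.4
```

Emit:
play_rows:
  moves: [200,0,0,0,6,200,0,0,0,10,185,0,0,0,10,185,0,0,0,10,185,0,0,0,10,185,0,0,0,10]

```text
time: 22.45
tool_pos: [505.0, -92.6, 79.7]
tcp_rot: [-3.142, 0.0, 0.332]
contact_force: [0.8, 0.2, 0.9]
grip_width: 25.1
```

```bash
python3 look.py l17
```

```text
t 22.45 q [-0.331  0.524  1.768 -0.     0.85   0.909] p [505.  -92.6  79.7] rpy [-1.800e+02  1.000e-02  1.899e+01] F [0.8 0.2 0.9] M [ 0.01 -0.03  0.08] w 25.05
```

View pics/l17.png

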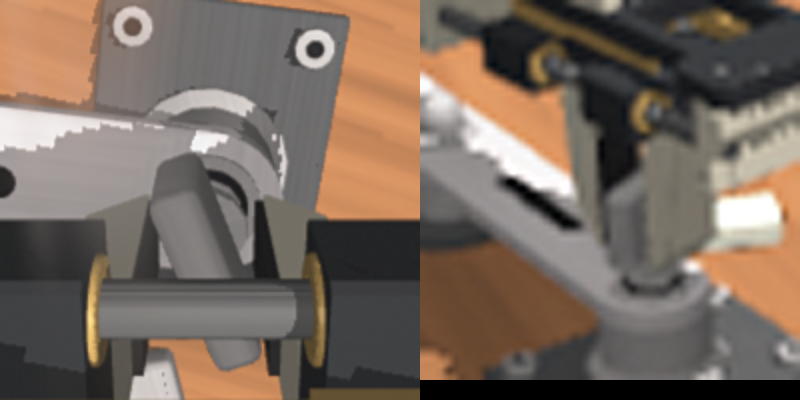

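The screw has now turned about 248° + 106° ≈ 354° since the drop, which is essentially one full turn. The side crop shows the head nearly down to the bar. I'll turn the open jaws back by the lag to line up with the head, then close firmly.

Emit:
play_rows:
  moves: [180,0,0,0,-6,180,0,0,0,-12,180,0,0,0,-18,185,0,0,0,-18]

```text
time: 22.88
tool_pos: [505.1, -92.6, 79.7]
tcp_rot: [-3.142, 0.0, 0.648]
contact_force: [0.4, 1.1, -0.8]
grip_width: 25.5
```

```bash
python3 look.py l18; python3 - <<'E'
from h import *
d=bot.capture("side");s=bot.capture("scene")
a=cv2.resize(d["color"][160:210,180:230,::-1],(500,500),interpolation=cv2.INTER_CUBIC); cv2.imwrite("pics/l18b.png",a)
for hc in(82,77.5,72.5):
  th=np.radians(38);e=np.array([np.cos(th),np.sin(th),0]);n=np.array([-e[1],e[0],0])
  for k in(-6,6):
    p=np.array([505.2,-92.5,hc])-23*e+k*n
    print(hc,k,[((proj(d,p+[0,0,q])-[180,160])*10+5).round() for q in(15,-15)])
E
```

```text
t 22.8833 q [-0.331  0.524  1.767 -0.     0.85   0.592] p [505.1 -92.6  79.7] rpy [-1.800e+02  1.000e-02  3.714e+01] F [ 0.4  1.1 -0.8] M [ 0.06  0.02 -0.02] w 25.47
82 -6 [array([214., 182.]), array([223., 297.])]
82 6 [array([170., 172.]), array([179., 287.])]
77.5 -6 [array([216., 199.]), array([224., 314.])]
77.5 6 [array([172., 189.]), array([181., 303.])]
72.5 -6 [array([217., 219.]), array([225., 333.])]
72.5 6 [array([173., 208.]), array([182., 322.])]
```

View pics/l18.png

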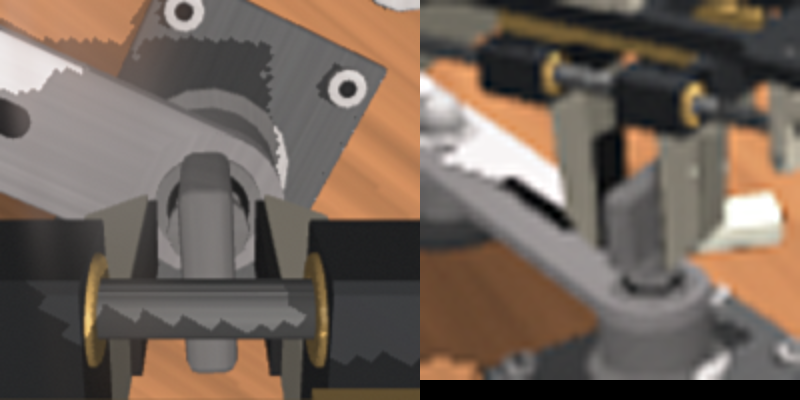

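View pics/l18b.png

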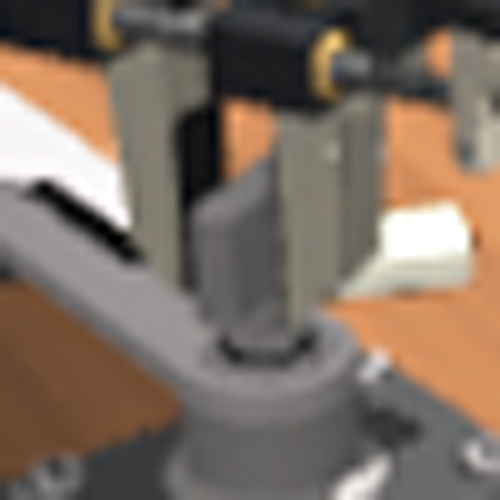

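The head's top-left corner is at y≈210–220 and its bottom at ≈335. That matches the prediction for a head centre at 72.5 mm, about 10 mm below the crest. The wrist crop shows the head parallel to the jaws. Closing firmly.

Emit:
play_rows:
  moves: [210,0,0,0,0,225,0,0,0,0,235,0,0,0,0,240,0,0,0,0,240,0,0,0,0,240,0,0,0,0,240,0,0,0,0,240,0,0,0,0]

```text
time: 23.75
tool_pos: [505.7, -93.0, 80.2]
tcp_rot: [3.14, -0.001, 0.643]
contact_force: [-0.3, 0.0, 6.2]
grip_width: 11.6
```

Emit:
play_rows:
  moves: [240,0,0,0,0,240,0,0,0,0,240,0,0,0,0,240,0,0,0,0,240,0,0,0,0,240,0,0,0,0]

```text
time: 24.25
tool_pos: [505.6, -92.9, 80.2]
tcp_rot: [3.14, -0.001, 0.643]
contact_force: [1.2, -1.1, 6.3]
grip_width: 11.9
```

```bash
python3 look.py l19; python3 - <<'E'
from h import *
st();d=bot.capture("side");s=bot.capture("scene");cv2.imwrite("pics/s19.png",s["color"][:,:,::-1])
a=cv2.resize(d["color"][160:210,180:230,::-1],(500,500),interpolation=cv2.INTER_CUBIC); cv2.imwrite("pics/l19b.png",a)
E
```

```text
t 24.25 q [-0.331  0.523  1.767 -0.     0.85   0.597] p [505.6 -92.9  80.2] rpy [ 1.7992e+02 -4.0000e-02  3.6870e+01] F [ 1.2 -1.1  6.3] M [-0.23 -0.12 -0.09] w 11.91
t 24.35 q [-0.331  0.523  1.767 -0.     0.85   0.597] p [505.7 -93.   80.2] rpy [ 1.7991e+02 -4.0000e-02  3.6870e+01] F [-0.1 -1.1  5.4] M [-0.29 -0.09  0.02] w 11.88
```

View pics/l19.png

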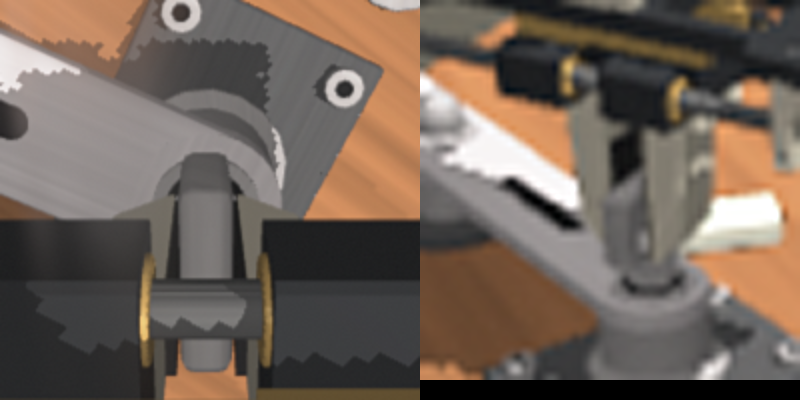

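View pics/l19b.png

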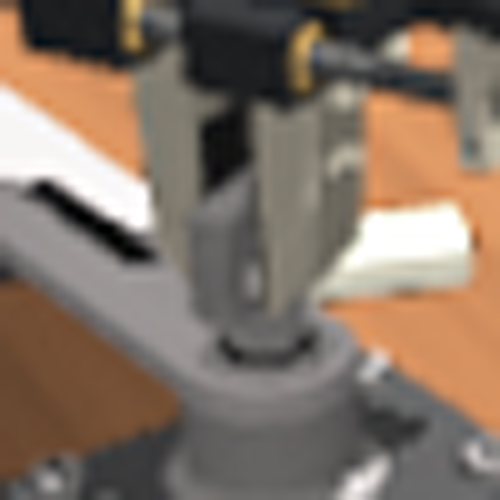

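View pics/s19.png

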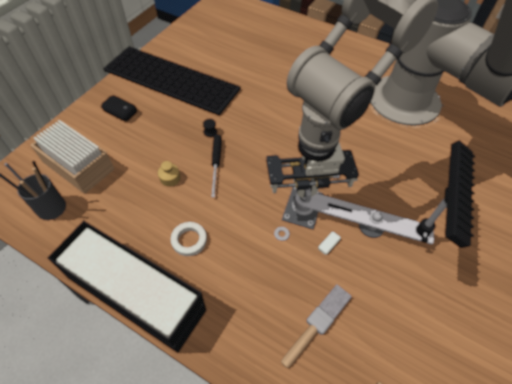

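The jaws are shut on the head at 11.9 mm, its height is unchanged, and the bystanders stand where they were. Handing in.

```bash
python3 -c "
from h import *
st();bot.close_job()"
```

```text
t 24.45 q [-0.331  0.523  1.767 -0.     0.85   0.597] p [505.6 -92.9  80.2] rpy [ 1.7992e+02 -4.0000e-02  3.6870e+01] F [ 0.6 -1.3  5.2] M [-0.25 -0.16 -0.02] w 11.73
the job is handed in; nothing more can be done
```

I turned the screw backward about 2.1 rad until it dropped 5 mm into the thread start. Then I turned it forward about one turn (roughly 354°, with one regrip), gripped the head firmly, and handed in at 24.5 s of robot time.

**Last checks**
- **Height:** the side view put the head centre at about 72.5 mm, roughly 10 mm below the crest, as expected one turn after the drop. It looked the same after the grip closed.
- **Grip:** the opening read 11.7–11.9 mm on the 12 mm head, and the grasp point is about 5 mm from the head's centre.
- **Bystanders:** the last scene picture shows them in place by eye; I did not measure them.

**What disagreed or is estimated**
- **Unintended grip:** early in the backward turn the jaws gripped at an opening reading of 16.7 mm, where I had meant to leave play. They pushed up with about 8 N before I loosened them.
- **Drop did not come by itself:** the pads carried the screw at the end of the backward turn, so I opened the jaws briefly to let it fall.
- **Turn values:** the turn readings are worked out from jaw angles and the pictures, not measured. I estimate the final value at about 5.6 rad, give or take 0.2.
- **Leftover force:** about 5 N upward remained on the tool with the grip closed, and I left it there.

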